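# Tip a washed spotting plate over down the draining chute

### The arm

A 6-joint arm with a two-finger parallel gripper is mounted at the origin on the work surface. World frame = base frame: x ahead of the robot, y to its left, z up, the work surface at z = 0. Lengths are in m, angles in rad, forces in N, time in s.
With the tool pointing down it reaches from about 0.275 to 0.825 m from the base axis. Payload 4.9 kg.
Tool frame: the origin (TCP) lies midway between the tips of the shut fingers; the grasp point (between the pads) lies 19 mm behind it; z points along the fingers, y is the direction in which the jaws open and shut (so a half turn about z gives the same grasp; the last joint's range is limited). The gripper opens to 85 mm and grips with 20 to 120 N. Pads are 22 mm wide; open, the fingers measure 114 mm over their backs; the gripper's body (76 mm by 85 mm) begins 54 mm behind the grasp point. The pads swing forward as they close: fully open they stand 13 mm farther back than shut.
Start: joints at [-1.427, 0.326, -0.193, 1.052, 0, 1.437], TCP at [0.151, -0.529, 0.231] pointing down, gripper open.
Joint ranges: [-2.65, 2.65], [-0.97, 1.79], [-1.3, 1.35], [-1.93, 2.1], [-1.47, 1.37], [-3.14, 3.14]. Speed limits (rad/s): [2.57, 2.57, 3.14, 3.14, 3.14, 3.14].

### API

Orientations are given as a unit quaternion [x, y, z, w].
In Python, from plant import sense, grab_frame, finish_job gives the robot as it stands.
- The arm moves only by the tool send_rows, never from a script. Its argument "targets" is a list of rows, each an object with "rotation": the turn, a rotation vector about the tool's x, y, z in rad, a list of three; "translation": the shift along the tool's x, y, z in mm, a list of three; "claw": the opening in per cent of the stroke, from 0 (shut) to 100 (fully open). In form: [{"rotation": [wx, wy, wz], "translation": [x, y, z], "claw": claw}, ...]. A call has 1 to 8 rows; each row shifts and turns the commanded pose from where the row before left it, along the tool's axes as they then stand; what a row does not reach is not made up. A row lasts 1/8 s, in which the tool goes at most 62.5 mm and 10.7 degrees, less where a joint would pass 70% of its speed; a pose out of reach is approached as far as the arm can. A call with a gripper value outside its range is refused whole. The fingers move at their own pace and stop on an object; "squeeze" is the grip in N (left out, the last holds). Time passes only in rows, so rows that do not move let the fingers close. It gives the time, the measured TCP pose, the force and the opening at its end, in the units of the state.
- sense(): the state, without advancing time (a new reading comes with each control period).
- grab_frame(name): name is "side" or "top" or "wrist"; returns a dict with "image" (400x640x3 uint8, red, green, blue), "fx", "fy", "cx", "cy" (pixels), "position" and "rotation" of the camera in the world; the wrist camera has in their place "mount" (4x4, takes a point from camera to tool coordinates, whose origin is the TCP and whose axes are the flange's). Camera axes: x right, y down, z forward; pixel columns grow to the right and rows downward; lengths in m; the calibration is good to about 2 mm. A picture is of the moment at which its call begins: read the wrist's pose just before it. There is no depth.
- finish_job(): hands the job in, once; it reports no verdict.
The state is a dict: "time": time; "q": joint angles; "dq": joint speeds; "effort": joint torques, N m; "ee_pos": TCP position; "tcp_rot": TCP orientation; "force": force on the tool from outside, world axes, zero at the start; "ft_torque": the same for the moment, N m; "width": finger opening in m.
Only numpy, scipy, OpenCV 4.12 (cv2) and the standard library are available. Lean on these libraries where they do the work, as an engineer would, in place of code of your own. Each camera call takes 0.05 s, during which the arm holds its last target. There are 200 camera calls.

### The job

Set up the draining chute on its stand: lip end down with its foot at the stop bar, upper part leaning on the rail between the two posts, then let go of it. Then take the white spotting plate from the wooden rack, stand it on a short edge in the upper half of the chute with its wells facing downhill, and let it tip over and slide down, so that it ends lying wells-down in the chute against the lip. Leave the other things on the bench where they stand.

Things in the scene. Friction and masses are not known exactly. Their poses are not given: they have to be found in the camera images.
- plate: white spotting plate: slab 80 x 50 x 10 mm, 70 g, twelve round wells on one face, the other plain. Origin at its centre; y along the 80 mm, x along the 50 mm, z out of the wells' face. Starts leaning in the rack 30 degrees from upright on a short edge, wells obliquely up, +y to its upper edge; its upper 45 mm is free of the rack all round.
- chute: loose grey trough, 250 g, 220 x 68 x 16 mm; floor 8 mm thick, sides 3 mm thick (62 mm clear), 8 mm above the floor. Origin at mid length and width on the floor's upper face, 8 mm above its underside. x along it towards the lip, a cross wall 8 mm above the floor with its inner face at x = +104 mm; the -x end is open; z out of the trough. Starts flat, trough up. Smooth.
- stand: fixed steel stand, origin on the bench, x points downhill, z up. Base sheet 4 mm thick, 120 mm wide, x -77 to +137 mm. Stop bar across at x +106 to +116 mm, its top 16 mm above the bench. A 12 mm round rail along y at x = -42 mm, centre 79 mm up, between posts 92 mm apart inside, 100 mm tall.
- stand_seat (a point): where the chute's origin lies when it is in place, foot at the stop and leaning on the rail: at x = +9, y = 0, z = +66 mm of the stand (same axes as the stand). The chute then slopes down 30 degrees towards the stand's +x. Let go a few mm above or uphill of this, it slides home by itself.
- rack: wooden plate rack, fixed (place and yaw vary): base 120 x 80 x 12 mm, origin under its centre, with a ledge and a low back board that hold the plate. The plate leans back towards the rack's -x side, its wells facing +x and up. Stood in the leaning chute and let go, the plate tips downhill and slides to the lip by itself; a finger left in front of its face keeps its foot sliding instead, a hold on its two 80 mm sides lets it tip freely.
- beaker: glass beaker, 70 mm across, 95 mm tall; bystander, origin under its centre
- dropper: small amber bottle, 32 mm across, 85 mm tall; bystander, origin under its centre
- jar: white jar, 56 mm across, 75 mm tall; bystander, origin under its centre
- cell: upright dry cell, 33 mm across, 61 mm tall; bystander, origin under its centre
- weight: brass weight, 40 mm across, 54 mm tall; bystander, origin under its centre
- washbottle: white wash bottle, 64 mm across, 145 mm tall plus its spout to 170 mm; bystander, origin under its centre
Mind the look-alikes: they are no part of the job. Leave any blue or green look-alike of the stand alone.

How it is judged:
By the outcome, as a careful person would: the job done as asked, in the order asked, and still so for the second after the job is handed in, with the robot touching nothing.
It also fails if it takes over 48 s, if anything falls off the work surface, if the arm or the gripper's body presses on something with over 40 N, if the wrist force passes 120 N, or if a joint passes its speed limit or range.

## Working session

There is one attempt and no reset: what is moved stays moved. The work goes in short steps, Python scripts to look and compute and a tool call to move; the robot and the scene stay as the last step left them, time stands still between calls to the robot, and variables do not carry over. Pictures are saved under pics/ and viewed, about 8 in all and at most 12, crops included, and the job is handed in when it is done.

Besides the shell and the picture viewer there is one more tool, called after "Emit:" by a JSON object that holds its "name" and its "arguments", one argument or row to a line. send_rows: Moves the arm, as the interface text tells. Its arguments: {"type":"object","properties":{"targets":{"type":"array"},"squeeze":{"type":"number"}},"required":["targets"]}

```bash
ls; mkdir -p pics; python3 - <<'E'
from plant import sense, grab_frame
import cv2,numpy as np
s=sense();print(s)
for n in("top","side","wrist"):
    f=grab_frame(n);cv2.imwrite(f"pics/{n}0.png",f["image"][:,:,::-1])
    print(n,{k:(np.round(v,4).tolist() if k!="image" else 0) for k,v in f.items()})
E
```

```text
pics
{'time': 0.0, 'q': array([-1.42721219e+00,  3.26913879e-01, -1.93587597e-01,  1.05200096e+00,
        5.03921378e-06,  1.43657510e+00]), 'dq': array([ 2.52482341e-05, -6.82346085e-05, -1.18021098e-03, -7.70463368e-04,
       -5.39371461e-04, -6.20339714e-04]), 'effort': array([-1.68961291e-03, -4.43395686e+01,  2.62441814e+01,  1.55296951e-02,
       -1.41756468e-04,  1.35460880e-06]), 'ee_pos': array([ 0.15075248, -0.52833148,  0.23051676]), 'tcp_rot': array([ 9.90368163e-01,  1.38456397e-01, -1.47395031e-06, -8.53058137e-04]), 'force': array([-0.13561564,  0.91153047,  0.49695699]), 'ft_torque': array([-0.04850997,  0.00079123,  0.0107777 ]), 'width': 0.08561193026890336}
top {'image': 0, 'fx': 402.4085, 'fy': 402.4085, 'cx': 313.0298, 'cy': 199.8485, 'position': [0.3692, 0.0254, 1.1454], 'rotation': [0.7142, -0.6964, 0.0563, -0.0418]}
side {'image': 0, 'fx': 434.4782, 'fy': 434.4782, 'cx': 312.1239, 'cy': 211.2626, 'position': [0.2475, 0.7855, 0.6861], 'rotation': [-0.1554, 0.8798, -0.4444, 0.066]}
wrist {'image': 0, 'fx': 348.4158, 'fy': 348.4158, 'cx': 318.4017, 'cy': 204.533, 'mount': [[-0.0002, -0.9645, -0.264, 0.0659], [1.0, -0.0003, 0.0001, -0.0001], [-0.0002, -0.264, 0.9645, -0.1427], [0.0, 0.0, 0.0, 1.0]]}
```

View pics/top0.png

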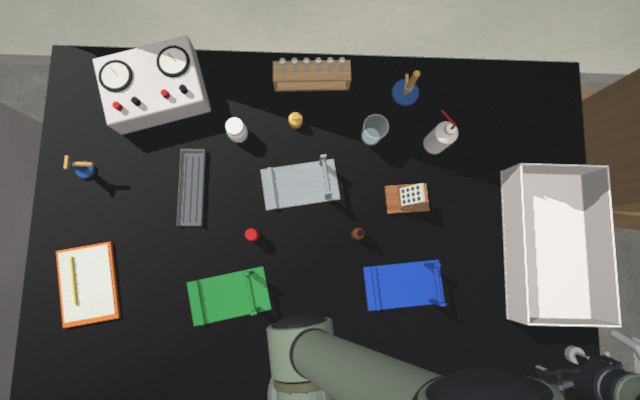

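View pics/side0.png

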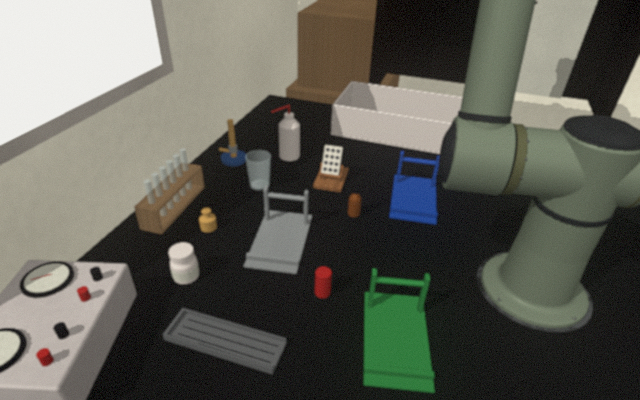

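The top view shows these things:
- The grey stand is at (300,185), with its rail and posts at about x 325.
- The chute is at (190,187) and the rack with the white plate is at (408,197).
- The look-alikes are the green stand (230,296) and the blue stand (405,285). The grey test tube rack (312,75) and white tray are clutter.

I'm choosing the grey stand, and I'll check it in one close crop.

```bash
cat > h.py <<'E'
import numpy as np,cv2
from scipy.spatial.transform import Rotation as R
from plant import sense,grab_frame
def frame(n):
    s=sense();f=grab_frame(n)
    if n=="wrist":
        T=np.eye(4);T[:3,:3]=R.from_quat(s["tcp_rot"]).as_matrix();T[:3,3]=s["ee_pos"];T=T@f["mount"];f["P"]=T[:3,3];f["R"]=T[:3,:3]
    else:
        f["P"]=np.array(f["position"]);r=np.array(f["rotation"]);f["R"]=r if r.ndim==2 else R.from_quat(r).as_matrix()
    return f
def cast(f,px,z):
    px=np.atleast_2d(px).astype(float)
    d=np.c_[(px[:,0]-f["cx"])/f["fx"],(px[:,1]-f["cy"])/f["fy"],np.ones(len(px))]@f["R"].T
    return f["P"]+d*((z-f["P"][2])/d[:,2])[:,None]
def ray(f,u,v):
    d=f["R"]@[(u-f["cx"])/f["fx"],(v-f["cy"])/f["fy"],1];return f["P"],d/np.linalg.norm(d)
def proj(f,p):
    c=(np.atleast_2d(p)-f["P"])@f["R"];return np.c_[c[:,0]/c[:,2]*f["fx"]+f["cx"],c[:,1]/c[:,2]*f["fy"]+f["cy"]]
def two(a,ua,b,ub):
    p,d=ray(a,*ua);q,e=ray(b,*ub);st=np.linalg.lstsq(np.c_[d,-e],q-p,rcond=None)[0];A=p+d*st[0];B=q+e*st[1];return (A+B)/2,np.linalg.norm(A-B)
def crop(im,x,y,w,h,k):return cv2.resize(im[y:y+h,x:x+w],None,fx=k,fy=k,interpolation=cv2.INTER_CUBIC)
E
python3 - <<'E'
from h import *
t=frame("top");s=frame("side")
a=crop(t["image"],165,135,100,100,4);b=crop(t["image"],250,140,100,75,4);c=crop(t["image"],375,170,66,50,6)
o=np.zeros((600,800,3),np.uint8);o[:400,:400]=a;o[:300,400:]=b;o[300:600,400:796]=c[:,:396]
o[400:600,:400]=crop(s["image"],155,290,140,90,2.9)[:200,:400]
cv2.imwrite("pics/comp.png",o[:,:,::-1])
print(cast(t,[(190,187),(300,185),(408,197),(317,330)],0.0))
E
```

```text
[[ 0.55721321  0.35734483  0.        ]
 [ 0.57176487  0.04232733  0.        ]
 [ 0.54519684 -0.27083055  0.        ]
 [ 0.16835416 -0.01582961  0.        ]]
```

View pics/comp.png

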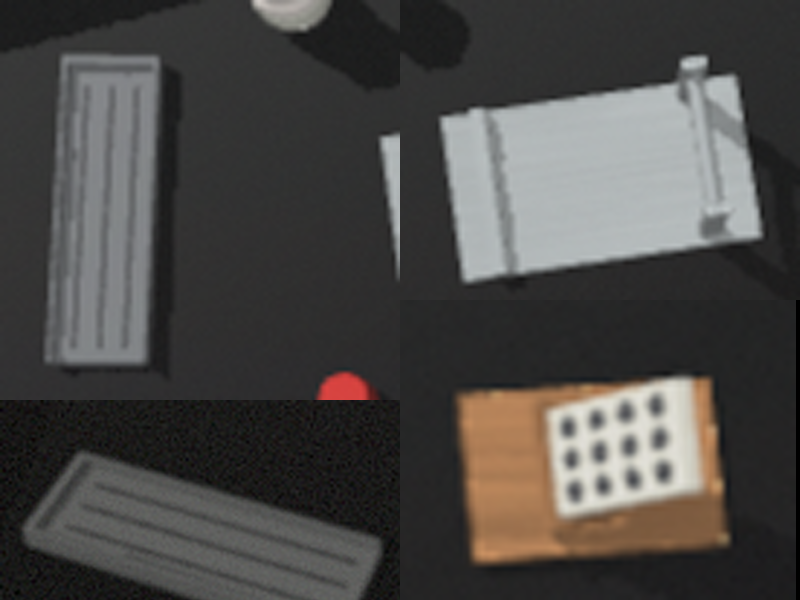

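The crop shows these orientations:
- The chute's lip (cross wall) is at its far end, pixel (193,150), so chute x points along world +x.
- The stand's stop bar is on its left, pixel (272,190), and its rail on the right, pixel (326,174), so stand x points along about world +y.
- The plate's upper edge points right (world −y) and its wells face +y and up.

Next are coarse poses.

```bash
python3 - <<'E'
from h import *
t=frame("top")
def rep(n,px,z):
    p=cast(t,px,z)[:,:2];c=p.mean(0);e=[np.round(1e3*np.linalg.norm(p[i]-p[i-1]),1) for i in range(4)]
    print(n,np.round(c,4),"edges",e,"ang",[round(float(np.degrees(np.arctan2(*(p[i]-p[i-1])[::-1]))),1) for i in range(4)])
rep("chute",[(180.25,148.75),(205,149),(202,226.2),(176.3,225.7)],.016)
rep("stand",[(260,169.2),(334.5,158.7),(340.5,199.5),(266,210.5)],.004)
rep("rack",[(384.2,185.5),(427,183.2),(430,210.8),(387.2,213.8)],.012)
def m(n,mask):
    c=max(cv2.findContours(mask.astype(np.uint8),0,1)[0],key=cv2.contourArea);r=cv2.minAreaRect(c);print(n,r,cv2.boxPoints(r).tolist());return cv2.boxPoints(r)
im=t["image"].astype(int);g=im.sum(2)/3;sat=im.max(2)-im.min(2)
def box(x,y,w,h):
    k=np.zeros(g.shape,bool);k[y:y+h,x:x+w]=1;return k
rep("chute2",m("c",(g>75)&box(170,140,45,95)),.013)
rep("stand2",m("s",(g>120)&(sat<40)&box(250,145,100,75)),.004)
print(cast(t,[(323.2,155.5),(328.5,192.5)],.1))
E
```

```text
chute [0.555  0.3501] edges [np.float64(220.5), np.float64(70.5), np.float64(221.5), np.float64(71.3)] ang [1.1, -88.9, -178.7, 90.3]
stand [0.5731 0.0412] edges [np.float64(121.4), np.float64(218.0), np.float64(120.9), np.float64(215.2)] ang [10.5, -80.1, -170.9, 100.0]
rack [ 0.5397 -0.2652] edges [np.float64(81.9), np.float64(124.1), np.float64(80.1), np.float64(123.2)] ang [6.0, -85.3, -174.7, 95.5]
c ((190.3057098388672, 186.82061767578125), (25.306291580200195, 77.71316528320312), 2.9108378887176514) [[175.6956787109375, 224.98452758789062], [179.64208984375, 147.37161254882812], [204.91574096679688, 148.65670776367188], [200.96932983398438, 226.26962280273438]]
chute2 [0.5571 0.3528] edges [np.float64(70.5), np.float64(223.2), np.float64(72.4), np.float64(223.3)] ang [88.5, 1.2, -91.3, -179.3]
s ((299.7383117675781, 183.63807678222656), (42.06642150878906, 75.29853057861328), 81.72411346435547) [[259.4535827636719, 168.2431182861328], [333.9679870605469, 157.40467834472656], [340.0230407714844, 199.0330352783203], [265.5086364746094, 209.87147521972656]]
stand2 [0.5755 0.0428] edges [np.float64(122.4), np.float64(218.3), np.float64(123.4), np.float64(215.2)] ang [10.5, -79.9, -170.9, 99.9]
[[ 0.63558338 -0.01870276  0.1       ]
 [ 0.53612457 -0.03468574  0.1       ]]
```

```bash
cat >> h.py <<'E'
def down(deg):  # tool down, tool x at world angle deg
    a=np.radians(deg);c,s=np.cos(a),np.sin(a);return np.array([[c,s,0],[s,-c,0],[0,0,-1.]])
def plan(way,p=None,Rm=None):
    """way: list of (pos, Rot, nrows, claw); prints rows"""
    s=sense();p=s["ee_pos"] if p is None else np.array(p);Rc=R.from_quat(s["tcp_rot"]) if Rm is None else R.from_matrix(Rm)
    rows=[]
    for q,M,n,cl in way:
        p0,R0=p,Rc;rv=(R0.inv()*R.from_matrix(M)).as_rotvec()
        for i in range(1,n+1):
            pt=p0+(np.array(q)-p0)*i/n;Rt=R0*R.from_rotvec(rv*i/n)
            w=np.round((Rc.inv()*Rt).as_rotvec(),3);t=np.round(Rc.inv().apply(pt-p)*1e3,1)
            p=p+Rc.apply(t/1e3);Rc=Rc*R.from_rotvec(w)
            rows.append('{"rotation":%s,"translation":%s,"claw":%g}'%((w+0.).tolist(),(t+0.).tolist(),cl))
            if np.linalg.norm(t)>62 or np.linalg.norm(w)>.186:print("FAST",len(rows),t,w)
    for k in range(0,len(rows),8):print(",\n".join(rows[k:k+8]),"\n--")
def st():
    s=sense();print(round(s["time"],2),np.round(s["ee_pos"],4),np.round(R.from_quat(s["tcp_rot"]).as_matrix(),3).tolist(),"F",np.round(s["force"],1),"w",round(s["width"],4),"q",np.round(s["q"],2))
E
python3 - <<'E'
from h import *
plan([((.45,-.15,.2),down(90),8,100),((.555,.351,.16),down(181),10,100)])
E
```

```text
{"rotation":[0.0, 0.0, -0.162],"translation":[48.9, -35.3, 3.9],"claw":100},
{"rotation":[0.0, 0.0, -0.161],"translation":[54.0, -26.9, 3.9],"claw":100},
{"rotation":[0.0, 0.0, -0.162],"translation":[57.6, -17.9, 3.9],"claw":100},
{"rotation":[0.0, 0.0, -0.162],"translation":[59.8, -8.4, 3.9],"claw":100},
{"rotation":[0.0, 0.0, -0.161],"translation":[60.3, 1.4, 3.9],"claw":100},
{"rotation":[0.0, 0.0, -0.162],"translation":[59.3, 11.0, 3.9],"claw":100},
{"rotation":[0.0, 0.0, -0.161],"translation":[56.8, 20.5, 3.9],"claw":100},
{"rotation":[0.0, -0.001, -0.162],"translation":[52.7, 29.2, 3.9],"claw":100} 
--
{"rotation":[0.0, 0.0, -0.159],"translation":[50.1, 10.5, 4.0],"claw":100},
{"rotation":[0.0, 0.0, -0.159],"translation":[47.8, 18.3, 4.0],"claw":100},
{"rotation":[0.0, 0.0, -0.158],"translation":[44.3, 25.7, 3.9],"claw":100},
{"rotation":[0.0, 0.0, -0.159],"translation":[39.7, 32.3, 4.0],"claw":100},
{"rotation":[0.0, 0.0, -0.159],"translation":[34.2, 38.1, 4.0],"claw":100},
{"rotation":[0.0, 0.0, -0.159],"translation":[27.6, 43.1, 4.0],"claw":100},
{"rotation":[0.0, 0.0, -0.159],"translation":[20.4, 47.0, 3.9],"claw":100},
{"rotation":[0.0, 0.0, -0.159],"translation":[12.8, 49.5, 4.0],"claw":100} 
--
{"rotation":[0.0, 0.0, -0.158],"translation":[4.8, 51.0, 4.0],"claw":100},
{"rotation":[0.0, 0.0, -0.159],"translation":[-3.3, 51.1, 4.0],"claw":100} 
--
```

Emit:
{"name": "send_rows", "arguments": {
  "targets": [
    {"rotation":[0.0,0.0,-0.162],"translation":[48.9,-35.3,3.9],"claw":100},
    {"rotation":[0.0,0.0,-0.161],"translation":[54.0,-26.9,3.9],"claw":100},
    {"rotation":[0.0,0.0,-0.162],"translation":[57.6,-17.9,3.9],"claw":100},
    {"rotation":[0.0,0.0,-0.162],"translation":[59.8,-8.4,3.9],"claw":100},
    {"rotation":[0.0,0.0,-0.161],"translation":[60.3,1.4,3.9],"claw":100},
    {"rotation":[0.0,0.0,-0.162],"translation":[59.3,11.0,3.9],"claw":100},
    {"rotation":[0.0,0.0,-0.161],"translation":[56.8,20.5,3.9],"claw":100},
    {"rotation":[0.0,-0.001,-0.162],"translation":[52.7,29.2,3.9],"claw":100}
  ]
}}

```text
time: 1.3
ee_pos: [0.4512, -0.1486, 0.2002]
tcp_rot: [0.705, 0.709, -0.0, 0.001]
force: [0.1, -1.0, 1.3]
width: 0.0856
```

Emit:
{"name": "send_rows", "arguments": {
  "targets": [
    {"rotation":[0.0,0.0,-0.159],"translation":[50.1,10.5,4.0],"claw":100},
    {"rotation":[0.0,0.0,-0.159],"translation":[47.8,18.3,4.0],"claw":100},
    {"rotation":[0.0,0.0,-0.158],"translation":[44.3,25.7,3.9],"claw":100},
    {"rotation":[0.0,0.0,-0.159],"translation":[39.7,32.3,4.0],"claw":100},
    {"rotation":[0.0,0.0,-0.159],"translation":[34.2,38.1,4.0],"claw":100},
    {"rotation":[0.0,0.0,-0.159],"translation":[27.6,43.1,4.0],"claw":100},
    {"rotation":[0.0,0.0,-0.159],"translation":[20.4,47.0,3.9],"claw":100},
    {"rotation":[0.0,0.0,-0.159],"translation":[12.8,49.5,4.0],"claw":100}
  ]
}}

```text
time: 2.3
ee_pos: [0.5343, 0.2522, 0.1678]
tcp_rot: [0.147, 0.989, -0.001, 0.0]
force: [0.5, -0.3, -0.1]
width: 0.0853
```

Emit:
{"name": "send_rows", "arguments": {
  "targets": [
    {"rotation":[0.0,0.0,-0.158],"translation":[4.8,51.0,4.0],"claw":100},
    {"rotation":[0.0,0.0,-0.159],"translation":[-3.3,51.1,4.0],"claw":100},
    {"rotation":[0,0,0],"translation":[0,0,0],"claw":100}
  ]
}}

```text
time: 2.68
ee_pos: [0.5548, 0.354, 0.1586]
tcp_rot: [-0.011, 1.0, -0.0, -0.0]
force: [0.1, -1.2, -0.5]
width: 0.0855
```

```bash
python3 - <<'E'
from h import *
st();f=frame("wrist");np.save("pics/w1.npy",f,allow_pickle=True);cv2.imwrite("pics/w1.png",f["image"][:,:,::-1])
E
```

```text
2.67 [0.5548 0.354  0.1586] [[-1.0, -0.022, -0.0], [-0.022, 1.0, -0.001], [0.0, -0.001, -1.0]] F [ 0.1 -1.2 -0.5] w 0.0855 q [ 0.46  0.58  0.01  1.01 -0.    0.43]
```

View pics/w1.png

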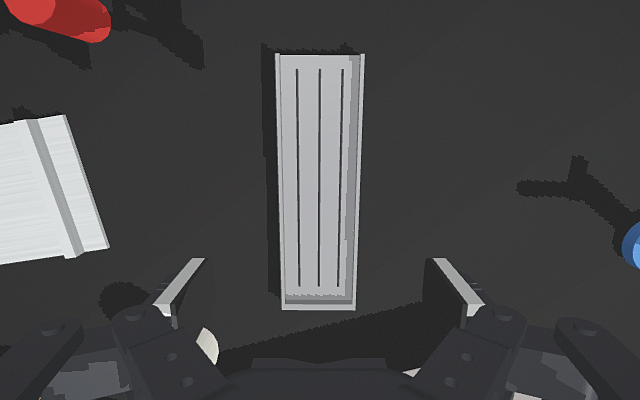

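The wrist view shows the chute with its rim corners at (275,54), (365,54), (355,309) and (282,309). The lip is at the bottom of the image, which is the world far end.

```bash
python3 - <<'E'
from h import *
f=np.load("pics/w1.npy",allow_pickle=True).item()
g=f["image"].mean(2);k=np.zeros(g.shape,np.uint8);k[40:330,262:380]=g[40:330,262:380]>110
c=max(cv2.findContours(k,0,1)[0],key=cv2.contourArea);print(np.squeeze(cv2.approxPolyDP(c,4,True)).tolist())
p=cast(f,[(275,54),(365,54),(355.5,310),(281.5,310)],.016);print(p,p.mean(0),[np.linalg.norm(p[i]-p[i-1]) for i in range(4)])
d=(p[2]+p[3]-p[0]-p[1])/2;a=np.degrees(np.arctan2(d[1],d[0]));print("yaw",a)
# stand corner visible + stop bar
print(cast(f,[(108,247),(66,115)],.004))
c=p.mean(0)
print(sense()["ee_pos"])
plan([((c[0],c[1],.03),down(180+a),4,100),((c[0],c[1],-.002),down(180+a),2,100)])
E
```

```text
[[275, 53], [282, 309], [354, 310], [364, 54]]
[[0.44740339 0.31843411 0.016     ]
 [0.44594577 0.38677479 0.016     ]
 [0.66555408 0.39042083 0.016     ]
 [0.66705813 0.32196274 0.016     ]] [0.55649034 0.35439812 0.016     ] [np.float64(0.21968308073355092), np.float64(0.06835622337505787), np.float64(0.21963858138212144), np.float64(0.0684746109715909)]
yaw 0.9357528978463119
[[0.61291431 0.16226676 0.004     ]
 [0.49622285 0.14360134 0.004     ]]
[0.55446875 0.35205322 0.15880526]
{"rotation":[0.0, 0.0, 0.001],"translation":[-0.5, 0.6, 32.2],"claw":100},
{"rotation":[-0.001, -0.001, 0.0],"translation":[-0.6, 0.7, 32.2],"claw":100},
{"rotation":[0.0, 0.0, 0.001],"translation":[-0.5, 0.6, 32.2],"claw":100},
{"rotation":[-0.001, 0.0, 0.001],"translation":[-0.5, 0.6, 32.2],"claw":100},
{"rotation":[0.0, 0.0, 0.0],"translation":[0.0, 0.0, 16.0],"claw":100},
{"rotation":[0.0, 0.0, 0.0],"translation":[0.0, 0.0, 16.0],"claw":100} 
--
```

Emit:
{"name": "send_rows", "arguments": {
  "targets": [
    {"rotation":[0,0,0.002],"translation":[-1,0.5,36],"claw":100},
    {"rotation":[0,0,0.001],"translation":[-1,0.5,36],"claw":100},
    {"rotation":[0,0,0],"translation":[0,0,36],"claw":100},
    {"rotation":[0,0,0],"translation":[0,0,30],"claw":100},
    {"rotation":[0,0,0],"translation":[0,0,14],"claw":100},
    {"rotation":[0,0,0],"translation":[0,0,8.8],"claw":100},
    {"rotation":[0,0,0],"translation":[0,0,0],"claw":70},
    {"rotation":[0,0,0],"translation":[0,0,0],"claw":60}
  ],
  "squeeze": 50
}}

```text
time: 3.72
ee_pos: [0.5578, 0.352, 0.0002]
tcp_rot: [-0.007, 1.0, -0.0, 0.001]
force: [-0.1, 0.2, -3.4]
width: 0.0664
```

Emit:
{"name": "send_rows", "arguments": {
  "targets": [
    {"rotation":[0,0,0],"translation":[0,0,0],"claw":50},
    {"rotation":[0,0,0],"translation":[0,0,0],"claw":50}
  ]
}}

```text
time: 3.98
ee_pos: [0.5577, 0.352, 0.0001]
tcp_rot: [-0.007, 1.0, -0.0, 0.001]
force: [-0.1, -1.2, 5.8]
width: 0.0667
```

```bash
python3 - <<'E'
from h import *
st()
E
```

```text
3.98 [5.577e-01 3.520e-01 1.000e-04] [[-1.0, -0.014, 0.002], [-0.014, 1.0, -0.0], [-0.002, -0.0, -1.0]] F [-0.1 -1.2  5.8] w 0.0667 q [ 0.45  0.74 -0.14  0.69 -0.    0.44]
```

```bash
cat >> h.py <<'E'
def chute_pose(org,yaw,up,norm):
    a=np.radians(yaw);s=np.array([np.cos(a),np.sin(a),0]);c,n=np.cos(np.pi/6),.5;ez=np.array([0,0,1.])
    xc=c*s-n*ez;zc=n*s+c*ez;yc=np.cross(zc,xc)
    o=np.array([*org,0])+.009*s+.066*ez-up*xc+norm*zc
    return o,xc,yc,zc
def tool_for_chute(*a):
    o,xc,yc,zc=chute_pose(*a);M=np.c_[-xc,yc,-zc];return o-M@[.0012,0,-.008],M
E
python3 - <<'E'
from h import *
p,M=tool_for_chute((.578,.015),99.6,.006,.06);print(p)
s=sense()["ee_pos"]
plan([((s[0],s[1],.21),R.from_quat(sense()["tcp_rot"]).as_matrix(),4,50),((p[0],p[1],.21),M,11,50),(p,M,2,50)])
E
```

```text
[0.57285634 0.04541115 0.11343332]
{"rotation":[0.0, 0.0, 0.0],"translation":[-0.1, 0.0, -52.5],"claw":50},
{"rotation":[0.0, 0.0, 0.0],"translation":[-0.1, 0.0, -52.4],"claw":50},
{"rotation":[0.0, 0.0, 0.0],"translation":[0.0, -0.1, -52.5],"claw":50},
{"rotation":[0.0, 0.0, 0.0],"translation":[-0.1, 0.0, -52.5],"claw":50},
{"rotation":[0.041, 0.035, -0.153],"translation":[-1.0, -27.9, 0.0],"claw":50},
{"rotation":[0.041, 0.035, -0.153],"translation":[3.3, -27.7, 1.2],"claw":50},
{"rotation":[0.04, 0.035, -0.152],"translation":[7.3, -26.8, 2.5],"claw":50},
{"rotation":[0.041, 0.036, -0.153],"translation":[11.2, -25.2, 3.9],"claw":50} 
--
{"rotation":[0.041, 0.035, -0.153],"translation":[14.8, -23.1, 5.3],"claw":50},
{"rotation":[0.041, 0.035, -0.153],"translation":[17.9, -20.3, 6.8],"claw":50},
{"rotation":[0.041, 0.035, -0.153],"translation":[20.4, -17.1, 8.2],"claw":50},
{"rotation":[0.04, 0.035, -0.153],"translation":[22.5, -13.4, 9.7],"claw":50},
{"rotation":[0.041, 0.035, -0.152],"translation":[23.9, -9.4, 10.8],"claw":50},
{"rotation":[0.041, 0.035, -0.153],"translation":[24.6, -5.3, 12.1],"claw":50},
{"rotation":[0.04, 0.036, -0.153],"translation":[24.7, -1.0, 13.0],"claw":50},
{"rotation":[0.0, 0.0, 0.0],"translation":[-24.2, 0.0, 41.8],"claw":50} 
--
{"rotation":[0.001, 0.0, 0.0],"translation":[-24.2, 0.0, 41.8],"claw":50} 
--
```

Emit:
{"name": "send_rows", "arguments": {
  "targets": [
    {"rotation":[0,0,0],"translation":[0,0,-52.5],"claw":50},
    {"rotation":[0,0,0],"translation":[0,0,-52.5],"claw":50},
    {"rotation":[0,0,0],"translation":[0,0,-52.5],"claw":50},
    {"rotation":[0,0,0],"translation":[0,0,-52.5],"claw":50},
    {"rotation":[0.041,0.035,-0.153],"translation":[-1.0,-27.9,0.0],"claw":50},
    {"rotation":[0.041,0.035,-0.153],"translation":[3.3,-27.7,1.2],"claw":50},
    {"rotation":[0.04,0.035,-0.152],"translation":[7.3,-26.8,2.5],"claw":50},
    {"rotation":[0.041,0.036,-0.153],"translation":[11.2,-25.2,3.9],"claw":50}
  ]
}}

```text
time: 4.97
ee_pos: [0.5622, 0.2395, 0.2082]
tcp_rot: [-0.309, 0.945, -0.082, -0.07]
force: [-1.0, -0.7, -3.2]
width: 0.0663
```

Emit:
{"name": "send_rows", "arguments": {
  "targets": [
    {"rotation":[0.041,0.035,-0.153],"translation":[14.8,-23.1,5.3],"claw":50},
    {"rotation":[0.041,0.035,-0.153],"translation":[17.9,-20.3,6.8],"claw":50},
    {"rotation":[0.041,0.035,-0.153],"translation":[20.4,-17.1,8.2],"claw":50},
    {"rotation":[0.04,0.035,-0.153],"translation":[22.5,-13.4,9.7],"claw":50},
    {"rotation":[0.041,0.035,-0.152],"translation":[23.9,-9.4,10.8],"claw":50},
    {"rotation":[0.041,0.035,-0.153],"translation":[24.6,-5.3,12.1],"claw":50},
    {"rotation":[0.04,0.036,-0.153],"translation":[24.7,-1.0,13.0],"claw":50},
    {"rotation":[0,0,0],"translation":[0,0,0],"claw":50}
  ]
}}

```text
time: 5.98
ee_pos: [0.5705, 0.0444, 0.2082]
tcp_rot: [0.738, -0.624, 0.196, 0.169]
force: [-0.6, 0.9, -3.5]
width: 0.066
```

```bash
python3 - <<'E'
from h import *
st();f=frame("wrist");np.save("pics/w2.npy",f,allow_pickle=True);s=frame("side")
o=np.zeros((600,640,3),np.uint8);o[:400]=f["image"];o[400:,:320]=crop(s["image"],190,120,160,100,2);t=frame("top");o[400:,320:]=crop(t["image"],220,120,160,100,2)
cv2.imwrite("pics/w2.png",o[:,:,::-1])
E
```

```text
5.97 [0.5705 0.0444 0.2082] [[0.145, -0.986, 0.079], [-0.854, -0.165, -0.493], [0.5, 0.004, -0.866]] F [-0.6  0.9 -3.5] w 0.066 q [ 0.21  0.44 -0.2   0.97 -0.52 -1.51]
```

View pics/w2.png

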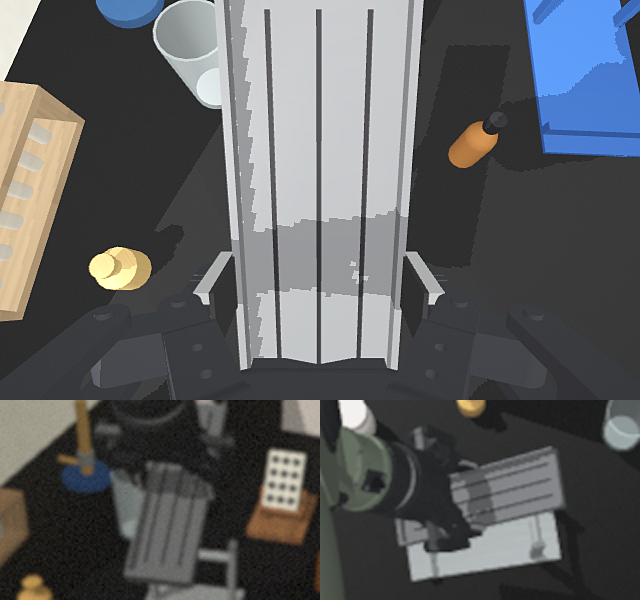

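The wrist, side and top views agree: the chute is held squarely with its open end uphill and is parallel to the grey stand below. Next I lower it.

```bash
python3 - <<'E'
from h import *
p,M=tool_for_chute((.578,.015),99.6,.007,.045);p2,_=tool_for_chute((.578,.015),99.6,.006,.004)
plan([(p,M,4,50),(p2,M,4,50)])
E
```

```text
{"rotation":[0.001, 0.0, 0.0],"translation":[-11.5, -0.2, 24.5],"claw":50},
{"rotation":[0.0, 0.0, 0.0],"translation":[-11.6, -0.2, 24.5],"claw":50},
{"rotation":[0.001, 0.0, 0.0],"translation":[-11.5, -0.2, 24.5],"claw":50},
{"rotation":[0.0, 0.001, 0.0],"translation":[-11.6, -0.1, 24.5],"claw":50},
{"rotation":[0.0, 0.0, 0.0],"translation":[-0.2, 0.0, 10.3],"claw":50},
{"rotation":[0.0, 0.0, 0.0],"translation":[-0.3, 0.0, 10.2],"claw":50},
{"rotation":[0.0, 0.0, 0.0],"translation":[-0.2, 0.0, 10.3],"claw":50},
{"rotation":[0.0, 0.0, 0.0],"translation":[-0.3, 0.0, 10.2],"claw":50} 
--
```

Emit:
{"name": "send_rows", "arguments": {
  "targets": [
    {"rotation":[0,0,0],"translation":[-11.5,-0.2,24.5],"claw":50},
    {"rotation":[0,0,0],"translation":[-11.5,-0.2,24.5],"claw":50},
    {"rotation":[0,0,0],"translation":[-11.5,-0.2,24.5],"claw":50},
    {"rotation":[0,0,0],"translation":[-11.5,-0.2,24.5],"claw":50},
    {"rotation":[0,0,0],"translation":[-0.2,0,10.3],"claw":50},
    {"rotation":[0,0,0],"translation":[-0.2,0,10.2],"claw":50},
    {"rotation":[0,0,0],"translation":[-0.2,0,10.3],"claw":50},
    {"rotation":[0,0,0],"translation":[-0.2,0,8],"claw":50}
  ]
}}

```text
time: 7.12
ee_pos: [0.5778, 0.0175, 0.0673]
tcp_rot: [0.738, -0.623, 0.197, 0.168]
force: [0.3, -0.3, -3.7]
width: 0.0664
```

Emit:
{"name": "send_rows", "arguments": {
  "targets": [
    {"rotation":[0,0,0],"translation":[0,0,0],"claw":50}
  ]
}}

```text
time: 7.25
ee_pos: [0.577, 0.0174, 0.067]
tcp_rot: [0.738, -0.623, 0.197, 0.168]
force: [-0.4, -0.2, -3.3]
width: 0.0664
```

```bash
python3 - <<'E'
from h import *
st();print(tool_for_chute((.578,.015),99.6,.006,.004)[0])
o=np.zeros((600,640,3),np.uint8);s=frame("side");o[:,:]=0
a=crop(s["image"],200,150,160,130,4)[:520];o[:520]=a
cv2.imwrite("pics/s3.png",o[:520,:,::-1])
E
```

```text
7.25 [0.577  0.0174 0.067 ] [[0.145, -0.986, 0.081], [-0.853, -0.166, -0.494], [0.501, 0.003, -0.866]] F [-0.4 -0.2 -3.3] w 0.0664 q [ 0.17  0.59 -0.36  0.62 -0.52 -1.57]
[0.57752586 0.01780326 0.0649359 ]
```

View pics/s3.png

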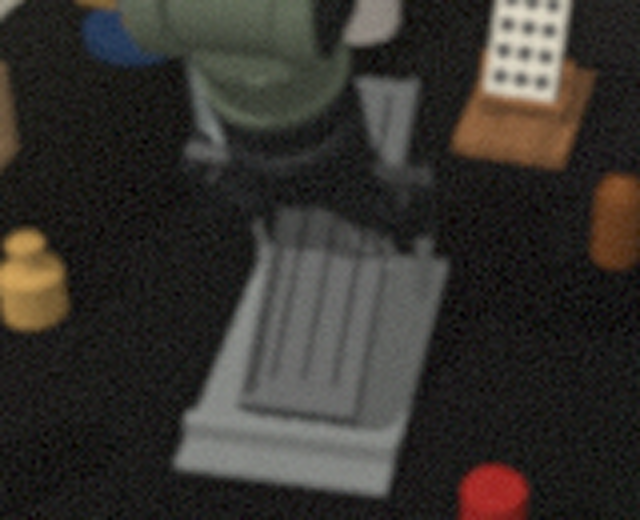

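The side view shows the chute hanging between the posts with its foot a few mm short of the stop bar (bar at about (300,430) in the crop) and no contact yet. I'll go a little lower and read the force.

Emit:
{"name": "send_rows", "arguments": {
  "targets": [
    {"rotation":[0,0,0],"translation":[-1,0,2],"claw":50},
    {"rotation":[0,0,0],"translation":[-1,0,1.5],"claw":50}
  ]
}}

```text
time: 7.55
ee_pos: [0.5775, 0.018, 0.0634]
tcp_rot: [0.738, -0.623, 0.197, 0.168]
force: [0.8, 0.2, -3.2]
width: 0.0662
```

Emit:
{"name": "send_rows", "arguments": {
  "targets": [
    {"rotation":[0,0,0],"translation":[-1,0,1],"claw":50},
    {"rotation":[0,0,0],"translation":[0,0,0],"claw":50}
  ]
}}

```text
time: 7.8
ee_pos: [0.5772, 0.0183, 0.0618]
tcp_rot: [0.738, -0.623, 0.197, 0.168]
force: [0.4, 0.8, -3.2]
width: 0.0665
```

Emit:
{"name": "send_rows", "arguments": {
  "targets": [
    {"rotation":[0,0,0],"translation":[-1,0,1.5],"claw":50},
    {"rotation":[0,0,0],"translation":[0,0,0],"claw":50}
  ]
}}

```text
time: 8.05
ee_pos: [0.5773, 0.0184, 0.0601]
tcp_rot: [0.738, -0.623, 0.197, 0.168]
force: [-0.6, -0.0, -2.8]
width: 0.0665
```

```bash
python3 - <<'E'
from h import *
st()
for a in((.0,0),(.003,.0)):print(tool_for_chute((.578,.015),99.6,*a)[0])
E
```

```text
8.05 [0.5773 0.0184 0.0601] [[0.145, -0.986, 0.082], [-0.853, -0.167, -0.494], [0.501, 0.002, -0.866]] F [-0.6 -0.  -2.8] w 0.0665 q [ 0.17  0.6  -0.37  0.61 -0.52 -1.57]
[0.57699285 0.02095466 0.0584718 ]
[0.57742612 0.01839296 0.0599718 ]
```

Emit:
{"name": "send_rows", "arguments": {
  "targets": [
    {"rotation":[0,0,0],"translation":[0,0,0],"claw":90},
    {"rotation":[0,0,0],"translation":[0,0,0],"claw":100},
    {"rotation":[0,0,0],"translation":[0,0,0],"claw":100},
    {"rotation":[0,0,0],"translation":[0,0,-15],"claw":100},
    {"rotation":[0,0,0],"translation":[0,0,-35],"claw":100},
    {"rotation":[0,0,0],"translation":[0,0,-55],"claw":100},
    {"rotation":[0,0,0],"translation":[20,0,-50],"claw":100},
    {"rotation":[0,0,0],"translation":[30,0,-40],"claw":100}
  ]
}}

```text
time: 9.05
ee_pos: [0.5685, 0.0734, 0.2569]
tcp_rot: [0.739, -0.622, 0.198, 0.167]
force: [1.3, 0.4, 0.8]
width: 0.0853
```

```bash
python3 - <<'E'
from h import *
st();f=frame("wrist");np.save("pics/w4.npy",f,allow_pickle=True);s=frame("side");np.save("pics/s4.npy",s,allow_pickle=True)
t=frame("top");np.save("pics/t4.npy",t,allow_pickle=True)
o=np.zeros((600,640,3),np.uint8);o[:400]=f["image"];o[400:,:320]=crop(s["image"],220,170,160,100,2);o[400:,320:]=crop(t["image"],220,120,160,100,2)
cv2.imwrite("pics/w4.png",o[:,:,::-1])
E
```

```text
9.05 [0.5685 0.0734 0.2569] [[0.147, -0.986, 0.084], [-0.853, -0.169, -0.493], [0.501, 0.001, -0.866]] F [1.3 0.4 0.8] w 0.0853 q [ 0.26  0.42 -0.1   1.11 -0.52 -1.46]
```

View pics/w4.png

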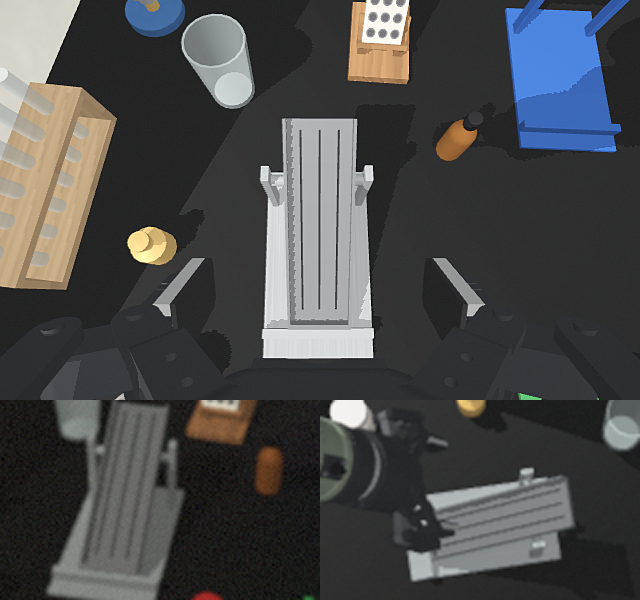

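The chute is released and seated. In the wrist view its foot is at the stop bar (320,328) and its upper part lies between the posts at (267,175) and (367,175). Next I check the chute pose numerically and plan a look at the plate.

```bash
python3 - <<'E'
from h import *
f=np.load("pics/w4.npy",allow_pickle=True).item()
for org,yaw in (((.578,.015),99.6),((.578,.015),100.)):
    o,x,y,z=chute_pose(org,yaw,0,0)
    P=[o+x*a+y*b+z*.008 for a,b in((-.11,-.034),(-.11,.034),(.11,-.034),(.11,.034))]
    print(np.round(proj(f,P),1).tolist(),"meas (357,118)(283,119)(350,325)(292,326)")
g=f["image"].mean(2)
# measured: intersect pixel rays with the plane of the rim
o,x,y,z=chute_pose((.578,.015),99.6,0,0);q=o+z*.008
for u in((357,118),(283,119),(350,325.5),(292,326)):
    p,d=ray(f,*u);w=p+d*(((q-p)@z)/(d@z))-q;print(np.round([w@x*1e3,w@y*1e3],1))
t=np.load("pics/t4.npy",allow_pickle=True).item()
print("washb top",cast(t,[(452,128)],.145),"base",cast(t,[(432,150)],0))
plan([((.534,-.205,.17),down(275.3),6,100)])
E
```

```text
[[280.6, 119.4], [355.5, 119.6], [285.9, 330.4], [349.3, 330.5]] meas (357,118)(283,119)(350,325)(292,326)
[[279.9, 119.6], [354.9, 119.3], [286.6, 330.6], [350.0, 330.3]] meas (357,118)(283,119)(350,325)(292,326)
[-111.4   35.3]
[-110.3  -31.8]
[103.8  34.6]
[104.6 -27.4]
washb top [[ 0.70713102 -0.34976548  0.145     ]] base [[ 0.68709993 -0.34314328  0.        ]]
{"rotation":[-0.004, -0.087, 0.012],"translation":[31.3, 13.8, 35.0],"claw":100},
{"rotation":[-0.004, -0.087, 0.012],"translation":[34.5, 13.2, 32.2],"claw":100},
{"rotation":[-0.004, -0.088, 0.012],"translation":[37.2, 12.7, 29.1],"claw":100},
{"rotation":[-0.005, -0.087, 0.012],"translation":[39.8, 12.2, 25.8],"claw":100},
{"rotation":[-0.004, -0.087, 0.012],"translation":[42.0, 11.5, 22.3],"claw":100},
{"rotation":[-0.004, -0.087, 0.012],"translation":[44.0, 10.9, 18.5],"claw":100} 
--
```

Emit:
{"name": "send_rows", "arguments": {
  "targets": [
    {"rotation":[-0.004,-0.087,0.012],"translation":[31.3,13.8,35.0],"claw":100},
    {"rotation":[-0.004,-0.087,0.012],"translation":[34.5,13.2,32.2],"claw":100},
    {"rotation":[-0.004,-0.088,0.012],"translation":[37.2,12.7,29.1],"claw":100},
    {"rotation":[-0.005,-0.087,0.012],"translation":[39.8,12.2,25.8],"claw":100},
    {"rotation":[-0.004,-0.087,0.012],"translation":[42.0,11.5,22.3],"claw":100},
    {"rotation":[-0.004,-0.087,0.012],"translation":[44.0,10.9,18.5],"claw":100},
    {"rotation":[0,0,0],"translation":[0,0,0],"claw":100},
    {"rotation":[0,0,0],"translation":[0,0,0],"claw":100}
  ]
}}

```text
time: 10.2
ee_pos: [0.5307, -0.2056, 0.1657]
tcp_rot: [0.739, -0.674, -0.003, 0.004]
force: [-0.0, 0.3, -0.2]
width: 0.0855
```

```bash
python3 - <<'E'
from h import *
st();f=frame("wrist");np.save("pics/w5.npy",f,allow_pickle=True);s=frame("side");np.save("pics/s5.npy",s,allow_pickle=True)
o=np.zeros((600,800,3),np.uint8);o[:400,:640]=f["image"];o[400:,:260]=crop(s["image"],305,140,65,50,4)
g=f["image"].astype(int);w=(g.min(2)>150)&(g.max(2)-g.min(2)<30)
c=max(cv2.findContours(cv2.morphologyEx(w.astype(np.uint8)*1,cv2.MORPH_CLOSE,np.ones((15,15)))[:330],0,1)[0],key=cv2.contourArea);print(np.squeeze(cv2.approxPolyDP(c,4,True)).tolist())
cv2.imwrite("pics/w5.png",o[:,:,::-1])
E
```

```text
10.2 [ 0.5307 -0.2056  0.1657] [[0.091, -0.996, -0.009], [-0.996, -0.091, -0.001], [0.0, 0.009, -1.0]] F [-0.   0.3 -0.2] w 0.0855 q [-0.5   0.42 -0.23  0.93 -0.01 -2.16]
[[262, 83], [277, 153], [340, 153], [349, 83]]
```

View pics/w5.png

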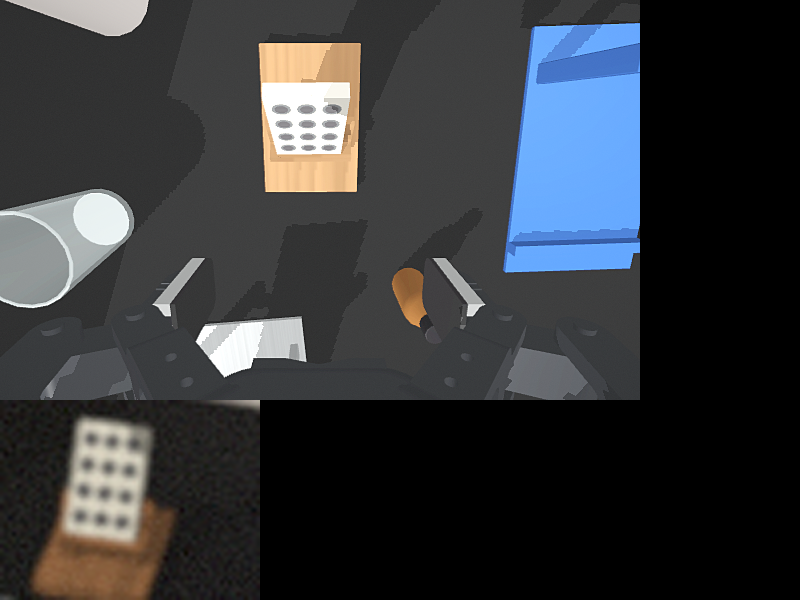

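The wrist view shows the plate with outline corners at (262,83), (349,83), (340,153) and (277,153), its bottom edge towards +y. I'll triangulate these with the side view.

```bash
python3 - <<'E'
from h import *
f=np.load("pics/w5.npy",allow_pickle=True).item();s=np.load("pics/s5.npy",allow_pickle=True).item()
for n,a,b in(("TL",(262,83),(324.3,144.7)),("TR",(350.5,83),(343,147)),("BL",(277,153.5),(320.5,172.7)),("BR",(340.5,153.5),(338.8,175.3))):
    p,e=two(f,a,s,b);print(n,np.round(p*1e3,1),"gap",round(e*1e3,1))
p=cast(f,[(259.5,43),(360.5,43),(357,191),(265.5,191.5)],.012);print("rack",p.mean(0),np.degrees(np.arctan2(*(p[2]+p[3]-p[0]-p[1])[1::-1])),[np.linalg.norm(p[i]-p[i-1]) for i in range(4)])
# model fit: plate leaning 30, width axis and centre unknown -> least squares on wrist outline (bottom front, top back/front corners)
from scipy.optimize import least_squares
def corners(v):
    a=v[3];r=np.array([np.cos(a),np.sin(a),0]);ez=np.array([0,0,1.])
    yp=-.5*r+.866*ez;zp=.866*r+.5*ez;xp=np.cross(yp,zp)
    return v[:3],xp,yp,zp
for top in(.005,-.005):
    def res(v):
        o,x,y,z=corners(v)
        P=[o+sg*.025*x+.04*y+top*z for sg in(1,-1)]+[o+sg*.025*x-.04*y+.005*z for sg in(1,-1)]
        U=proj(f,P);U=np.r_[U[:2][U[:2,0].argsort()],U[2:][U[2:,0].argsort()]]
        return (U-[(262,83),(350.5,83),(277,153.5),(340.5,153.5)]).ravel()
    l=least_squares(res,[.54,-.27,.05,1.66],x_scale=.01);o=l.x;print(top,np.round(o[:3]*1e3,1),np.degrees(o[3]),np.round(l.fun,1))
    P=corners(o);c=[P[0]+sg*.025*P[1]+h*.04*P[2]+.005*P[3] for h in(1,-1) for sg in(1,-1)];print(" side",np.round(proj(s,c),1).tolist())
E
```

```text
TL [ 571.  -283.5   95.7] gap 3.8
TR [ 518.4 -288.5   96.7] gap 0.3
BL [ 565.2 -235.5   30.6] gap 1.7
BR [ 513.5 -240.4   30.9] gap 1.4
rack [ 0.54003151 -0.26239376  0.012     ] 95.3903403748945 [np.float64(0.11910268143562804), np.float64(0.07903589621867192), np.float64(0.11896496470480548), np.float64(0.07983233197719075)]
0.005 [ 541.6 -267.6   78.7] 95.16645725738248 [-3.5  3.2  3.4  3.4 -1.6 -4.7  1.9 -4.7]
 side [[343.3, 141.4], [326.0, 139.0], [339.1, 169.6], [321.9, 167.1]]
-0.005 [ 541.4 -262.1   65.3] 95.21770893335558 [ 0.6 -0.4 -0.6 -0.3  0.   0.5  0.   0.5]
 side [[342.5, 146.5], [325.3, 144.2], [338.3, 174.6], [321.2, 172.1]]
```

The fit is consistent: residual is at most 0.6 px, the side view agrees within 1 px, and the rack yaw from two views is 95.3°. Plate centre is (541.5, −262, 65) mm. I'll grasp it on its 80 mm sides from above.

```bash
cat >> h.py <<'E'
def plate_tool(o,a,h):
    """tool pose with grasp along -y of plate; h = plate-y coordinate of TCP"""
    a=np.radians(a);r=np.array([np.cos(a),np.sin(a),0]);ez=np.array([0,0,1.])
    c,n=np.cos(np.pi/6),.5;yp=-n*r+c*ez;zp=c*r+n*ez;z=-yp;x=-zp
    return np.array(o)+h*yp,np.c_[x,np.cross(z,x),z]
E
python3 - <<'E'
from h import *
O=(.5417,-.2622,.0653);A=95.3
a,M=plate_tool(O,A,.085);b,_=plate_tool(O,A,-.003);print(a,b)
plan([(a,M,4,100),(b,M,4,100)])
E
```

```text
[ 0.54562575 -0.3045183   0.13891216] [ 0.54156144 -0.26070641  0.06270192]
{"rotation":[0.002, -0.131, 0.0],"translation":[25.3, -1.2, 6.9],"claw":100},
{"rotation":[0.002, -0.131, 0.0],"translation":[25.9, -1.2, 3.5],"claw":100},
{"rotation":[0.002, -0.131, 0.0],"translation":[26.2, -1.2, 0.2],"claw":100},
{"rotation":[0.002, -0.132, 0.0],"translation":[25.9, -1.2, -3.3],"claw":100},
{"rotation":[0.0, 0.0, 0.0],"translation":[0.0, 0.0, 22.0],"claw":100},
{"rotation":[0.0, 0.0, 0.0],"translation":[0.0, 0.0, 22.0],"claw":100},
{"rotation":[0.0, 0.0, 0.0],"translation":[0.0, 0.0, 22.0],"claw":100},
{"rotation":[0.0, 0.0, 0.0],"translation":[0.1, -0.1, 22.0],"claw":100} 
--
```

Emit:
{"name": "send_rows", "arguments": {
  "targets": [
    {"rotation":[0.002,-0.131,0],"translation":[25.3,-1.2,6.9],"claw":100},
    {"rotation":[0.002,-0.131,0],"translation":[25.9,-1.2,3.5],"claw":100},
    {"rotation":[0.002,-0.131,0],"translation":[26.2,-1.2,0.2],"claw":100},
    {"rotation":[0.002,-0.132,0],"translation":[25.9,-1.2,-3.3],"claw":100},
    {"rotation":[0,0,0],"translation":[0,0,0],"claw":100},
    {"rotation":[0,0,0],"translation":[0,0,0],"claw":100}
  ]
}}

```text
time: 11.05
ee_pos: [0.5461, -0.3045, 0.1388]
tcp_rot: [0.714, -0.651, -0.191, -0.174]
force: [0.2, 0.3, -0.0]
width: 0.0856
```

```bash
python3 - <<'E'
from h import *
st()
O=(.5417,-.2622,.0653);A=95.3
b,M=plate_tool(O,A,-.003)
plan([(b,M,5,100)])
f=frame("wrist");s=frame("side")
o=np.zeros((600,640,3),np.uint8);o[:400]=f["image"];o[400:,:320]=crop(s["image"],270,110,160,100,2)
cv2.imwrite("pics/w6.png",o[:,:,::-1])
E
```

```text
11.05 [ 0.5461 -0.3045  0.1388] [[0.08, -0.996, -0.046], [-0.862, -0.092, 0.498], [-0.5, 0.0, -0.866]] F [ 0.2  0.3 -0. ] w 0.0856 q [-0.79  0.85  0.34  1.48  0.33 -2.52]
{"rotation":[0.0, 0.0, 0.0],"translation":[0.0, 0.1, 17.6],"claw":100},
{"rotation":[0.0, 0.0, 0.0],"translation":[0.0, 0.1, 17.6],"claw":100},
{"rotation":[0.0, 0.0, 0.0],"translation":[0.0, 0.1, 17.5],"claw":100},
{"rotation":[0.0, 0.0, 0.0],"translation":[0.0, 0.1, 17.6],"claw":100},
{"rotation":[0.0, 0.0, 0.0],"translation":[-0.1, 0.1, 17.6],"claw":100} 
--
```

View pics/w6.png

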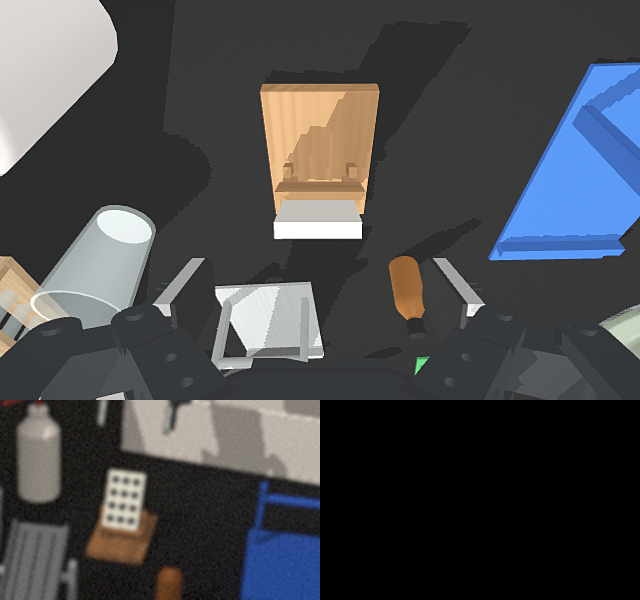

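The plate's top edge, (274–362, 240), is centred between the fingers, so I descend and grip.

Emit:
{"name": "send_rows", "arguments": {
  "targets": [
    {"rotation":[0,0,0],"translation":[0,0,20],"claw":100},
    {"rotation":[0,0,0],"translation":[0,0,20],"claw":100},
    {"rotation":[0,0,0],"translation":[0,0,20],"claw":100},
    {"rotation":[0,0,0],"translation":[0,0,16],"claw":100},
    {"rotation":[0,0,0],"translation":[0,0,12],"claw":100},
    {"rotation":[0,0,0],"translation":[0,0,0],"claw":60},
    {"rotation":[0,0,0],"translation":[0,0,0],"claw":40},
    {"rotation":[0,0,0],"translation":[0,0,0],"claw":40}
  ],
  "squeeze": 30
}}

```text
time: 12.15
ee_pos: [0.542, -0.2627, 0.0639]
tcp_rot: [0.713, -0.652, -0.19, -0.175]
force: [-0.5, 0.5, 5.3]
width: 0.0493
```

Emit:
{"name": "send_rows", "arguments": {
  "targets": [
    {"rotation":[0,0,0],"translation":[0,0,0],"claw":40},
    {"rotation":[0,0,0],"translation":[0,0,0],"claw":40}
  ]
}}

```text
time: 12.4
ee_pos: [0.542, -0.2627, 0.0639]
tcp_rot: [0.713, -0.652, -0.19, -0.175]
force: [0.6, 1.2, 6.9]
width: 0.0499
```

```bash
python3 - <<'E'
from h import *
st();print(plate_tool((.5417,-.2622,.0653),95.3,-.003)[0])
E
```

```text
12.4 [ 0.542  -0.2627  0.0639] [[0.078, -0.996, -0.043], [-0.863, -0.09, 0.498], [-0.5, -0.002, -0.866]] F [0.6 1.2 6.9] w 0.0499 q [-0.75  0.85  0.15  1.27  0.34 -2.48]
[ 0.54156144 -0.26070641  0.06270192]
```

```bash
cat >> h.py <<'E'
def place(xc_,clear):
    o,x,y,z=chute_pose((.578,.015),99.8,0,0);M=np.c_[-x,y,-z]
    return o+xc_*x+.0022*y+(.04+clear)*z-M@[-.0011,0,-.001],M
E
python3 - <<'E'
from h import *
s=sense();R0=R.from_quat(s["tcp_rot"]).as_matrix();p=s["ee_pos"]
a=p-R0[:,2]*.07+[0,0,.05]
h,M=place(-.05,.06);h2,_=place(-.05,.012);print(h,h2)
plan([(p-R0[:,2]*.06,R0,4,40),(a,R0,1,40),(h,M,7,40),(h2,M,3,40)])
E
```

```text
[0.57340728 0.02866376 0.17728651] [0.57749231 0.00501397 0.1357173 ]
{"rotation":[0.0, 0.0, 0.0],"translation":[0.0, 0.0, -15.0],"claw":40},
{"rotation":[0.0, 0.0, 0.0],"translation":[0.0, 0.0, -15.0],"claw":40},
{"rotation":[0.0, 0.0, 0.0],"translation":[0.0, 0.0, -15.0],"claw":40},
{"rotation":[0.0, 0.0, 0.0],"translation":[0.0, 0.0, -15.0],"claw":40},
{"rotation":[0.0, 0.0, 0.0],"translation":[-25.0, -0.1, -53.3],"claw":40},
{"rotation":[0.0, 0.149, -0.012],"translation":[-40.1, -8.2, 22.7],"claw":40},
{"rotation":[0.0, 0.15, -0.012],"translation":[-42.9, -8.7, 16.5],"claw":40},
{"rotation":[-0.001, 0.149, -0.013],"translation":[-44.7, -9.2, 9.9],"claw":40} 
--
{"rotation":[0.0, 0.15, -0.012],"translation":[-45.7, -9.9, 3.2],"claw":40},
{"rotation":[0.0, 0.149, -0.012],"translation":[-45.4, -10.3, -3.7],"claw":40},
{"rotation":[0.0, 0.15, -0.012],"translation":[-44.3, -10.9, -10.4],"claw":40},
{"rotation":[-0.001, 0.149, -0.012],"translation":[-42.1, -11.5, -16.9],"claw":40},
{"rotation":[0.0, 0.0, 0.0],"translation":[0.0, 0.0, 16.0],"claw":40},
{"rotation":[0.0, 0.0, 0.0],"translation":[0.0, 0.0, 16.0],"claw":40},
{"rotation":[0.0, 0.0, 0.0],"translation":[0.0, 0.0, 16.0],"claw":40} 
--
```

```bash
python3 - <<'E'
from h import *
s=sense();R0=R.from_quat(s["tcp_rot"]).as_matrix();p=s["ee_pos"]
b=p-R0[:,2]*.06;a=b+[0,0,.08]
h,M=place(-.05,.075);h2,_=place(-.05,.012)
plan([(b,R0,4,40),(a,R0,2,40),(h,M,8,40),(h2,M,2,40)])
E
```

```text
{"rotation":[0.0, 0.0, 0.0],"translation":[0.0, 0.0, -15.0],"claw":40},
{"rotation":[0.0, 0.0, 0.0],"translation":[0.0, 0.0, -15.0],"claw":40},
{"rotation":[0.0, 0.0, 0.0],"translation":[0.0, 0.0, -15.0],"claw":40},
{"rotation":[0.0, 0.0, 0.0],"translation":[0.0, 0.0, -15.0],"claw":40},
{"rotation":[0.0, 0.0, 0.0],"translation":[-20.0, -0.1, -34.6],"claw":40},
{"rotation":[0.0, 0.0, 0.0],"translation":[-20.0, 0.0, -34.7],"claw":40},
{"rotation":[0.0, 0.131, -0.011],"translation":[-34.8, -7.1, 20.9],"claw":40},
{"rotation":[0.0, 0.131, -0.01],"translation":[-37.2, -7.5, 16.2],"claw":40} 
--
{"rotation":[-0.001, 0.13, -0.011],"translation":[-38.9, -7.9, 11.2],"claw":40},
{"rotation":[0.0, 0.131, -0.011],"translation":[-39.9, -8.3, 6.1],"claw":40},
{"rotation":[0.0, 0.131, -0.01],"translation":[-40.3, -8.8, 0.8],"claw":40},
{"rotation":[0.0, 0.131, -0.011],"translation":[-39.9, -9.1, -4.4],"claw":40},
{"rotation":[0.0, 0.131, -0.011],"translation":[-38.9, -9.6, -9.7],"claw":40},
{"rotation":[-0.001, 0.13, -0.01],"translation":[-37.3, -10.1, -14.6],"claw":40},
{"rotation":[0.0, 0.0, 0.0],"translation":[0.0, 0.0, 31.5],"claw":40},
{"rotation":[0.0, 0.0, 0.0],"translation":[0.1, 0.0, 31.5],"claw":40} 
--
```

Emit:
{"name": "send_rows", "arguments": {
  "targets": [
    {"rotation":[0,0,0],"translation":[0,0,-15],"claw":40},
    {"rotation":[0,0,0],"translation":[0,0,-15],"claw":40},
    {"rotation":[0,0,0],"translation":[0,0,-15],"claw":40},
    {"rotation":[0,0,0],"translation":[0,0,-15],"claw":40},
    {"rotation":[0,0,0],"translation":[-20,0,-34.6],"claw":40},
    {"rotation":[0,0,0],"translation":[-20,0,-34.7],"claw":40},
    {"rotation":[0,0.131,-0.011],"translation":[-34.8,-7.1,20.9],"claw":40},
    {"rotation":[0,0.131,-0.01],"translation":[-37.2,-7.5,16.2],"claw":40}
  ]
}}

```text
time: 13.4
ee_pos: [0.5521, -0.2113, 0.1942]
tcp_rot: [0.738, -0.662, -0.091, -0.089]
force: [1.5, 1.6, -0.7]
width: 0.0495
```

Emit:
{"name": "send_rows", "arguments": {
  "targets": [
    {"rotation":[-0.001,0.13,-0.011],"translation":[-38.9,-7.9,11.2],"claw":40},
    {"rotation":[0,0.131,-0.011],"translation":[-39.9,-8.3,6.1],"claw":40},
    {"rotation":[0,0.131,-0.01],"translation":[-40.3,-8.8,0.8],"claw":40},
    {"rotation":[0,0.131,-0.011],"translation":[-39.9,-9.1,-4.4],"claw":40},
    {"rotation":[0,0.131,-0.011],"translation":[-38.9,-9.6,-9.7],"claw":40},
    {"rotation":[-0.001,0.13,-0.01],"translation":[-37.3,-10.1,-14.6],"claw":40},
    {"rotation":[0,0,0],"translation":[0,0,0],"claw":40},
    {"rotation":[0,0,0],"translation":[0,0,0],"claw":40}
  ]
}}

```text
time: 14.4
ee_pos: [0.5718, 0.0367, 0.1894]
tcp_rot: [0.739, -0.622, 0.197, 0.167]
force: [0.2, -0.1, -0.9]
width: 0.0494
```

```bash
python3 - <<'E'
from h import *
st();h2,M=place(-.05,.015)
plan([(h2,M,4,40)])
f=frame("wrist");np.save("pics/w7.npy",f,allow_pickle=True);s=frame("side")
o=np.zeros((600,640,3),np.uint8);o[:400]=f["image"];o[400:,:320]=crop(s["image"],210,120,160,100,2)
t=frame("top");o[400:,320:]=crop(t["image"],220,120,160,100,2)
cv2.imwrite("pics/w7.png",o[:,:,::-1])
E
```

```text
14.4 [0.5718 0.0367 0.1894] [[0.149, -0.985, 0.084], [-0.854, -0.171, -0.492], [0.499, 0.002, -0.867]] F [ 0.2 -0.1 -0.9] w 0.0494 q [ 0.2   0.44 -0.24  0.91 -0.52 -1.54]
{"rotation":[0.0, 0.0, 0.0],"translation":[0.3, -0.1, 14.9],"claw":40},
{"rotation":[0.001, 0.001, 0.001],"translation":[0.3, 0.0, 14.9],"claw":40},
{"rotation":[0.0, 0.0, 0.0],"translation":[0.2, -0.1, 14.9],"claw":40},
{"rotation":[0.0, 0.0, 0.001],"translation":[0.3, 0.0, 14.9],"claw":40} 
--
```

View pics/w7.png

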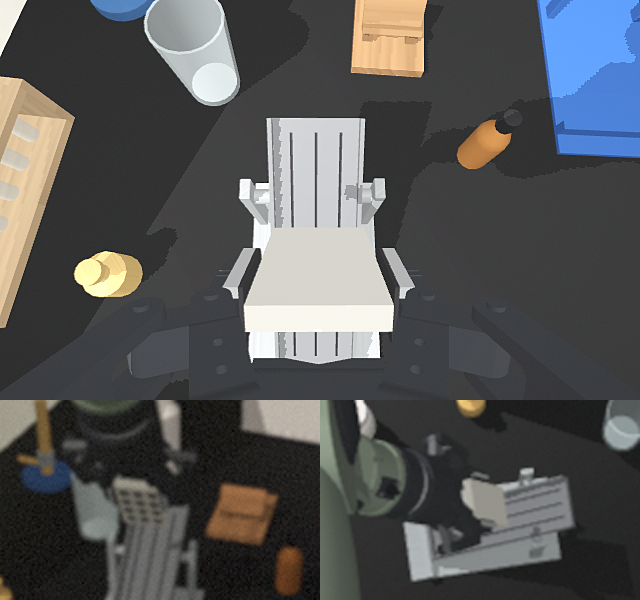

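The side view shows the plate held over the upper half of the chute with its wells downhill. In the wrist view it is centred within about 2 mm: plate mid u=319, chute mid u=316. Next I lower it.

Emit:
{"name": "send_rows", "arguments": {
  "targets": [
    {"rotation":[0,0,0],"translation":[0.3,-0.5,15],"claw":40},
    {"rotation":[0.001,0.001,0.001],"translation":[0.3,-0.5,15],"claw":40},
    {"rotation":[0,0,0],"translation":[0.3,-0.2,15],"claw":40},
    {"rotation":[0,0,0],"translation":[0.3,0,15],"claw":40},
    {"rotation":[0,0,0],"translation":[0,0,4],"claw":40},
    {"rotation":[0,0,0],"translation":[0,0,4],"claw":40},
    {"rotation":[0,0,0],"translation":[0,0,3],"claw":40},
    {"rotation":[0,0,0],"translation":[0,0,0],"claw":40}
  ]
}}

```text
time: 15.55
ee_pos: [0.5789, 0.0007, 0.1283]
tcp_rot: [0.739, -0.622, 0.198, 0.167]
force: [0.7, 0.3, -0.9]
width: 0.0501
```

```bash
python3 - <<'E'
from h import *
st();h,M=place(-.05,.0);print("to go tool axes",M.T@(h-sense()["ee_pos"])*1e3)
E
```

```text
15.55 [0.5789 0.0007 0.1283] [[0.147, -0.985, 0.085], [-0.853, -0.17, -0.493], [0.5, 0.0, -0.866]] F [ 0.7  0.3 -0.9] w 0.0501 q [ 0.14  0.5  -0.33  0.73 -0.52 -1.61]
to go tool axes [-0.21940857  0.67197441  3.33642297]
```

Emit:
{"name": "send_rows", "arguments": {
  "targets": [
    {"rotation":[0,0,0],"translation":[0,0,1.5],"claw":40},
    {"rotation":[0,0,0],"translation":[0,0,0.7],"claw":40}
  ]
}}

```text
time: 15.8
ee_pos: [0.5791, -0.0002, 0.1263]
tcp_rot: [0.739, -0.622, 0.198, 0.167]
force: [0.1, -0.1, -0.5]
width: 0.0498
```

Emit:
{"name": "send_rows", "arguments": {
  "targets": [
    {"rotation":[0,0,0],"translation":[0,0,1],"claw":40},
    {"rotation":[0,0,0],"translation":[0,0,0],"claw":40}
  ]
}}

```text
time: 16.05
ee_pos: [0.5792, -0.0006, 0.1258]
tcp_rot: [0.739, -0.622, 0.198, 0.167]
force: [-1.4, 2.8, 2.4]
width: 0.0493
```

The force of about 3.5 N along the chute normal shows the foot is standing on the floor. I'm releasing the sides.

Emit:
{"name": "send_rows", "arguments": {
  "targets": [
    {"rotation":[0,0,0],"translation":[0,0,0],"claw":80},
    {"rotation":[0,0,0],"translation":[0,0,0],"claw":100},
    {"rotation":[0,0,0],"translation":[0,0,0],"claw":100},
    {"rotation":[0,0,0],"translation":[0,0,0],"claw":100},
    {"rotation":[0,0,0],"translation":[0,0,0],"claw":100},
    {"rotation":[0,0,0],"translation":[0,0,0],"claw":100},
    {"rotation":[0,0,0],"translation":[0,0,0],"claw":100},
    {"rotation":[0,0,0],"translation":[0,0,0],"claw":100}
  ]
}}

```text
time: 17.05
ee_pos: [0.5791, -0.0009, 0.1254]
tcp_rot: [0.739, -0.622, 0.198, 0.167]
force: [0.3, 0.1, 0.9]
width: 0.0854
```

```bash
python3 - <<'E'
from h import *
st()
f=frame("wrist");s=frame("side")
o=np.zeros((600,640,3),np.uint8);o[:400]=f["image"];o[400:,:320]=crop(s["image"],210,170,160,100,2)
t=frame("top");o[400:,320:]=crop(t["image"],220,120,160,100,2)
cv2.imwrite("pics/w8.png",o[:,:,::-1])
E
```

```text
17.05 [ 0.5791 -0.0009  0.1254] [[0.147, -0.985, 0.085], [-0.853, -0.17, -0.493], [0.5, 0.0, -0.866]] F [0.3 0.1 0.9] w 0.0854 q [ 0.13  0.5  -0.33  0.72 -0.52 -1.61]
```

View pics/w8.png

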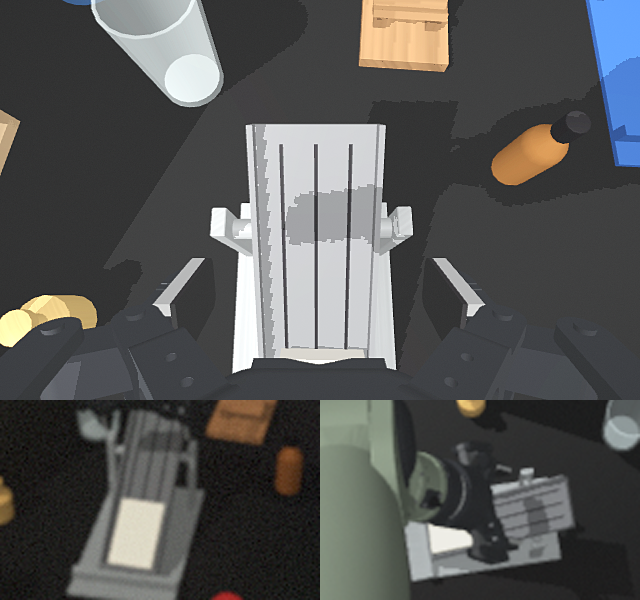

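The plate tipped and slid: in the side view it lies plain face up (wells down) at the lip end, around (135,535) of the composite. I'll retreat and verify.

Emit:
{"name": "send_rows", "arguments": {
  "targets": [
    {"rotation":[0,0,0],"translation":[0,0,-30],"claw":100},
    {"rotation":[0,0,0],"translation":[0,0,-50],"claw":100},
    {"rotation":[0,0,0],"translation":[10,0,-50],"claw":100},
    {"rotation":[0,0,0],"translation":[20,0,-40],"claw":100},
    {"rotation":[0,0,0],"translation":[0,0,0],"claw":100},
    {"rotation":[0,0,0],"translation":[0,0,0],"claw":100}
  ]
}}

```text
time: 17.95
ee_pos: [0.5688, 0.0573, 0.287]
tcp_rot: [0.739, -0.622, 0.198, 0.167]
force: [-0.1, -0.2, -0.2]
width: 0.0854
```

```bash
python3 - <<'E'
from h import *
st()
f=frame("wrist");s=frame("side")
o=np.zeros((600,800,3),np.uint8);o[:400,:640]=f["image"];o[400:,:400]=crop(s["image"],225,200,100,50,4)
t=frame("top");o[400:,400:800]=crop(t["image"],200,110,200,100,2)
t0=cv2.imread("pics/top0.png")[:,:,::-1];d=np.abs(t["image"].astype(int)-t0).sum(2)
cv2.imwrite("pics/w9.png",o[:,:,::-1])
g=f["image"].astype(int);w=((g.min(2)>150)).astype(np.uint8)
E
```

```text
17.95 [0.5688 0.0573 0.287 ] [[0.148, -0.985, 0.084], [-0.853, -0.17, -0.493], [0.5, 0.001, -0.866]] F [-0.1 -0.2 -0.2] w 0.0854 q [ 0.24  0.38 -0.07  1.16 -0.52 -1.49]
```

View pics/w9.png

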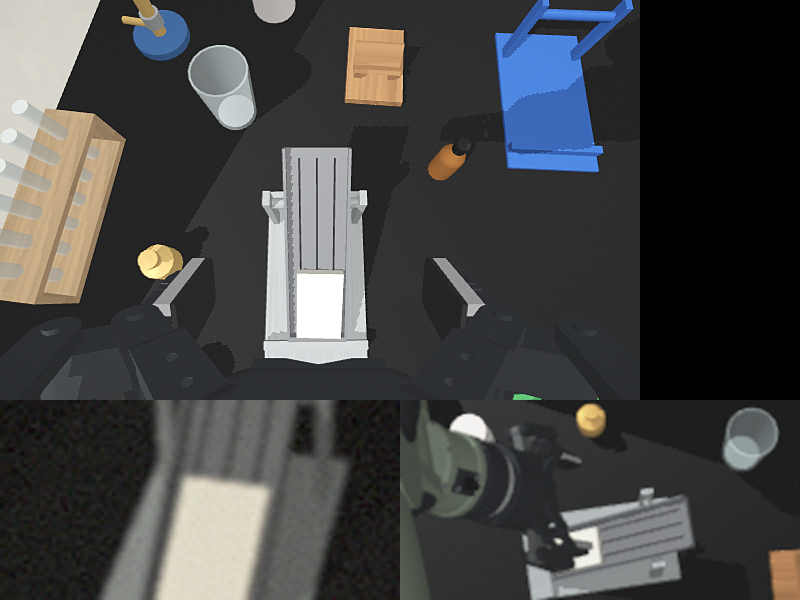

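The plate lies flat between the chute sides, plain face up, with its lower edge at the lip (320,338). The chute is still seated and the arm is clear, so I'm handing in.

```bash
python3 -c "
from plant import finish_job
print(finish_job())"
```

```text
the job is handed in; nothing more can be done
None
```

The job was handed in at about 18 s of the 48 s allowed; the hand-in reports no verdict.

**What I did:** I set the chute on the grey stand, foot at the stop bar and upper part on the rail between the posts, and let go. I then gripped the plate by its 80 mm sides, stood it about 50 mm uphill of the chute's middle with its wells downhill, and opened the gripper. It tipped and slid down by itself.

**Last checks:**
- **Plate:** In the side and wrist views it lies flat, plain face up (so wells down), between the chute sides with its lower edge at the lip.
- **Chute:** It is still seated on the stand.
- **Arm:** It is clear of everything with the gripper open, and the wrist force is near zero.
- **Other things:** The beaker, dropper and blue stand look undisturbed in the last views. The jar, cell, weight, wash bottle and green stand were not clearly in the final pictures, but the planned paths kept clear of them.

**Disagreement:** The chute, once seated, read 2–3 mm to the side of my stand estimate, within calibration. I allowed for it when placing the plate, and it landed between the chute sides.

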